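Line up the canisters by height at the coffee corner

TASK

Tidy the coffee corner: line the four canisters up on the bamboo board in order of height, one centred on each coaster, the tallest next to the light-blue end block and the shortest at the other end. Keep them upright, set each one down gently, let go of them all, and leave the white mug where it stands.

Things in the scene. Friction and masses are not known exactly. Their poses are not given: they have to be found in the camera images.
- tin_black: loose round canister with a sealed lid, black, the tallest: a smooth upright cylinder 58 mm across and 120 mm high over all, about 300 g (may be 30% lighter or heavier), a flat wooden disc inlaid in the lid. Starts upright on the counter, between the robot and the board. Origin: centre of its underside, z up along its axis.
- tin_white: loose round canister with a sealed lid, cream-white, the second tallest: a smooth upright cylinder 58 mm across and 100 mm high over all, about 260 g (may be 30% lighter or heavier), a flat wooden disc inlaid in the lid. Starts upright on the counter, between the robot and the board. Origin: centre of its underside, z up along its axis.
- tin_red: loose round canister with a sealed lid, brick-red, the third tallest: a smooth upright cylinder 58 mm across and 80 mm high over all, about 220 g (may be 30% lighter or heavier), a flat wooden disc inlaid in the lid. Starts upright on the counter, between the robot and the board. Origin: centre of its underside, z up along its axis.
- tin_green: loose round canister with a sealed lid, green, the shortest: a smooth upright cylinder 58 mm across and 60 mm high over all, about 180 g (may be 30% lighter or heavier), a flat wooden disc inlaid in the lid. Starts upright on the counter, between the robot and the board. Origin: centre of its underside, z up along its axis.
- coaster_a: dark round flat coaster at the robot's left (+y) end of the row, 68 mm across, 5 mm thick, one of four fixed 85 mm apart in a straight row on an 18 mm thick, 95 x 440 mm bamboo board lying across the robot's view (up to 0.2 rad askew). Origin: centre of the coaster's underside; its top is 23 mm above the counter. x points away from the robot, y along the row to its left.
- coaster_b: dark round flat coaster second from the robot's left, 68 mm across, 5 mm thick, one of four fixed 85 mm apart in a straight row on an 18 mm thick, 95 x 440 mm bamboo board lying across the robot's view (up to 0.2 rad askew). Origin: centre of the coaster's underside; its top is 23 mm above the counter. x points away from the robot, y along the row to its left.
- coaster_c: dark round flat coaster second from the robot's right, 68 mm across, 5 mm thick, one of four fixed 85 mm apart in a straight row on an 18 mm thick, 95 x 440 mm bamboo board lying across the robot's view (up to 0.2 rad askew). Origin: centre of the coaster's underside; its top is 23 mm above the counter. x points away from the robot, y along the row to its left.
- coaster_d: dark round flat coaster at the robot's right (-y) end of the row, 68 mm across, 5 mm thick, one of four fixed 85 mm apart in a straight row on an 18 mm thick, 95 x 440 mm bamboo board lying across the robot's view (up to 0.2 rad askew). Origin: centre of the coaster's underside; its top is 23 mm above the counter. x points away from the robot, y along the row to its left.
- blue_block: light-blue block fixed at one end of the board, 60 x 22 mm and 30 mm high (its top 48 mm above the counter), in line with the coasters, its centre 67.5 mm from the centre of the end coaster beside it; a white block of the same size stands at the board's other end. The ends may be swapped from one start to the next. Origin: centre of its underside.
- mug: loose white mug, 76 mm across the rim, 85 mm high, standing on the counter on the robot's right: a bystander. Origin: centre of its underside.
There are look-alikes about, which are no part of the job. Several things have the shape of the tin_red; the one meant has the colours described above. Leave any purple look-alike of the tin_white alone.

How it is judged:
By the outcome, as a careful person would: the job done as asked, in the order asked, and still so for the second after the job is handed in, with the robot touching nothing.
It also fails if it takes over 93 s, if anything falls off the work surface, if the arm or the gripper's body presses on something with over 40 N, if the wrist force passes 120 N, or if a joint passes its speed limit or range.

ROBOT

A 6-joint arm with a two-finger parallel gripper is mounted at the origin on the work surface. World frame = base frame: x ahead of the robot, y to its left, z up, the work surface at z = 0. Lengths are in m, angles in degrees, forces in N, time in s.
With the tool pointing down it reaches from about 0.3 to 0.825 m from the base axis. Payload 5.4 kg.
Tool frame: the origin (TCP) lies at the centre of the arm's flange, where the gripper is bolted on; the fingertips stand 190 mm ahead of it and the grasp point (between the pads) lies 171 mm ahead of it (robot.grip_depth is the distance from the TCP to the grasp point, in m); z points along the fingers, y is the line along which they close (so a half turn about z gives the same grasp; the last joint's range is limited). The gripper opens to 92 mm and grips with 3 to 60 N. Pads are 20 mm wide; open, the fingers measure 128 mm over their backs; the gripper's body (75 mm by 189 mm) begins 69 mm behind the grasp point.
Start: joints at [-86.465, 9.076, 91.501, -0, 79.423, -12.038], TCP at [0.154, -0.554, 0.405] pointing down, gripper open.
Joint ranges: [-166.64, 166.64], [-54.1, 131.32], [10.49, 154.53], [-73.88, 253.88], [9.74, 151.15], [-171.62, 171.62]. Speed limits (degrees/s): [147.25, 147.25, 180, 180, 180, 180].

INTERFACE

Orientations are given as [roll, pitch, yaw] about the fixed x, y, z axes, in that order (R = Rz(yaw) Ry(pitch) Rx(roll)).
In Python, from station import sensors, imaging, robot gives the robot as it stands. The module is installed in compiled form; this text tells all that it offers.
- The arm moves only by the shell command python3 -m handwheel 'ROWS' [FORCE]. ROWS is JSON, a list of rows, each a list of 7 numbers: the turn, a rotation vector about the world's x, y, z in degrees, then the shift along the world's x, y, z in m, then the opening, from 0 (shut) to 1 (fully open). In form: [[rx, ry, rz, x, y, z, jaw], ...]. A call has 1 to 10 rows; each row shifts and turns the commanded pose from where the row before left it; what a row does not reach is not made up. A row lasts 1/8 s, in which the tool goes at most 62.5 mm and 10.7 degrees, less where a joint would pass 70% of its speed; a pose out of reach is approached as far as the arm can. A call is refused whole if a number of a shift passes 0.0625 or a number of a turn 10.7, either way. A call with a gripper value outside its range is refused whole. The fingers move at their own pace and stop on an object; FORCE is the grip in N (left out, the last holds). Time passes only in rows, so rows that do not move let the fingers close. It gives the time, the measured TCP pose, the force, the opening and the grip force at its end, in the units of the state.
- sensors.get_state(): the state, without advancing time (a new reading comes with each control period).
- imaging.read_camera(name): name is "scene" or "side" or "wrist"; returns a dict with "color" (420x560x3 uint8, red, green, blue), "depth" (420x560 float32, m along the optical axis (not along the pixel's ray), 0 where there is no reading), "vertical_fov" (degrees; the focal length in pixels is half the picture's height over the tangent of half this angle, whatever the lens; pixels are square), "cx", "cy" (the principal point, pixels), "eye" and "orientation" of the camera in the world; the wrist camera has in their place "T_tool_cam" (4x4, takes a point from camera to tool coordinates, whose origin is the TCP and whose axes are the flange's). Camera axes: x right, y down, z forward; pixel columns grow to the right and rows downward; lengths in m; the calibration is good to about 2 mm. The wrist camera is an equidistant fisheye: a pixel r from the principal point sees the ray r / f radians off the axis. A picture is of the moment at which its call begins: read the wrist's pose just before it.
- robot.finish_job(): hands the job in; it is judged then, once.
The state is a dict: "time": time; "joint_pos": joint angles; "qvel": joint speeds; "joint_efforts": joint torques, N m; "tool_pos": TCP position; "eef_rot": TCP orientation; "force": force on the tool from outside, world axes, zero at the start; "torque": the same for the moment, N m; "grip_width": finger opening in m; "finger_force": force on a finger pad.
Only numpy, scipy, OpenCV 4.12 (cv2) and the standard library are available. Lean on these libraries where they do the work, as an engineer would, in place of code of your own. Each camera call takes 0.05 s, during which the arm holds its last target. There are 200 camera calls.

## Working session

There is one attempt and no reset: what is moved stays moved. The work goes in short steps, Python scripts to look and compute and a shell command to move; the robot and the scene stay as the last step left them, time stands still between calls to the robot, and variables do not carry over. Pictures are saved under pics/ and viewed, at most 14 in all, crops included, and the job is handed in when it is done.

```bash
mkdir -p pics
cat > h.py <<'E'
import numpy as np, cv2
from station import sensors, imaging, robot
from scipy.spatial.transform import Rotation as R
def cloud(c):
    h,w=c["depth"].shape; f=h/2/np.tan(np.radians(c["vertical_fov"]/2))
    v,u=np.mgrid[:h,:w]; d=c["depth"]
    p=np.stack([(u-c["cx"])/f*d,(v-c["cy"])/f*d,d],-1)
    o=np.array(c["orientation"]); M=o if o.shape==(3,3) else R.from_euler("xyz",o,degrees=True).as_matrix()
    return p@M.T+np.array(c["eye"])
E
python3 - <<'E'
from h import *
print(sensors.get_state())
for n in ["scene","side"]:
    c=imaging.read_camera(n); cv2.imwrite(f"pics/{n}0.png",c["color"][...,::-1])
    print({k:v for k,v in c.items() if k not in("color","depth")})
    np.savez(f"{n}0.npz",P=cloud(c),C=c["color"],D=c["depth"])
E
```

```text
{'time': 0.0, 'joint_pos': array([-8.64669536e+01,  9.11208901e+00,  9.15710302e+01, -7.92856317e-04,
        7.94251749e+01, -1.20376906e+01]), 'qvel': array([-0.02544458, -0.03510833,  0.08066032, -0.04619021,  0.06768478,
       -0.0386116 ]), 'joint_efforts': array([ 7.76203360e-04, -3.85567868e+01, -3.22110093e+01,  7.01351068e-02,
        3.77965090e-02, -1.41033256e-04]), 'tool_pos': array([ 0.15430771, -0.55361718,  0.4037341 ]), 'eef_rot': array([-1.79893925e+02, -2.18232979e-02,  1.55708631e+01]), 'force': array([-0.33577745,  0.16892751,  0.87679508]), 'torque': array([-0.01033788,  0.04062875, -0.05270027]), 'finger_force': 0.0, 'grip_width': 0.09205296318986797}
{'vertical_fov': 56.74467526296297, 'cx': 278.7059339495999, 'cy': 209.84317680087523, 'eye': array([ 1.13557292, -0.2614977 ,  0.84234863]), 'orientation': array([-140.15404089,    0.79441861,   67.84600879])}
{'vertical_fov': 47.86995001841514, 'cx': 276.07628557893725, 'cy': 200.61735572086016, 'eye': array([0.28995285, 0.77062667, 0.83456086]), 'orientation': array([-132.12612308,   -1.07676767, -163.5755557 ])}
```

View pics/scene0.png

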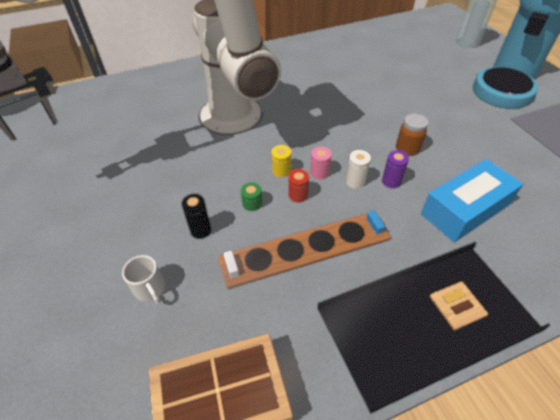

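View pics/side0.png

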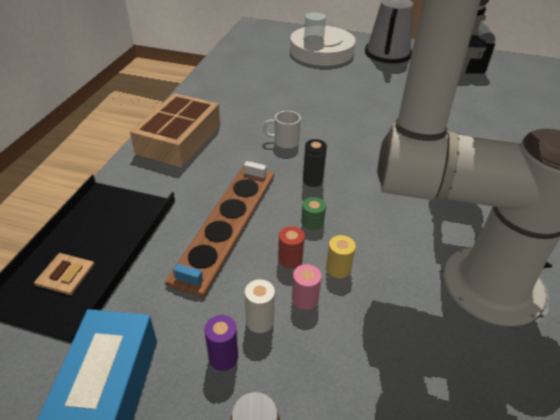

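The scene image shows the black tin at (197,215), green (251,196), red (298,186) and white (358,170), with coasters at (258,259), (290,250), (321,241) and (351,232). The blue block is at (376,221), on the robot's +y side, and the white block is at (231,264). The yellow, pink and purple tins and the jar are distractors. The side image agrees, so the order is black→a, white→b, red→c, green→d.

```bash
cat > m.py <<'E'
from h import *
def circ(q):
    # centre of the min. enclosing circle after trimming outliers
    m=np.median(q,0); q=q[np.linalg.norm(q-m,axis=1)<.045]
    (x,y),r=cv2.minEnclosingCircle((q*1000).astype(np.float32)); return np.round([x,y,r,*(q.mean(0)*1000)],1),len(q)
seeds={"scene":dict(black=(193,201,.12),green=(251,187,.06),red=(298,176,.08),white=(359,157,.1),pink=(321,155,.08),yellow=(281,153,.08),purple=(398,157,.1),mug=(142,268,.085),a=(351,232,.023),b=(321,241,.023),c=(290,250,.023),d=(258,259,.023),blue=(376,217,.048),wblk=(231,259,.048)),
"side":dict(black=(316,146,.12),green=(313,203,.06),red=(291,236,.08),white=(260,290,.1),pink=(306,272,.08),yellow=(342,243,.08),purple=(221,327,.1),mug=(287,117,.085),a=(203,257,.023),b=(218,231,.023),c=(232,208,.023),d=(245,188,.023),blue=(188,271,.048),wblk=(256,167,.048))}
if __name__=="__main__":
  for n in seeds:
    z=np.load(n+"0.npz"); P,C=z["P"],z["C"].astype(int)
    for k,(u,v,h) in seeds[n].items():
        s=P[v-1:v+2,u-1:u+2].reshape(-1,3).mean(0)
        m=(np.linalg.norm(P[...,:2]-s[:2],axis=-1)<.07)&(abs(P[...,2]-s[2])<.008)&(z["D"]>0)
        if k in "abcd": m&=C.max(-1)<70
        cc=cv2.connectedComponents(m.astype(np.uint8))[1]; m=m&(cc==cc[v,u])
        print(n,k,h,s.round(3),*circ(P[m][:,:2]))
E
python3 m.py
```

```text
scene black 0.12 [ 0.467 -0.228  0.122] [ 466.3 -231.8   30.3  468.9 -230.5] 358
scene green 0.06 [ 0.422 -0.065  0.061] [429.7 -70.6  29.6 432.1 -70.4] 285
scene red 0.08 [0.453 0.062 0.082] [451.7  63.9  29.4 453.5  62.4] 273
scene white 0.1 [0.468 0.241 0.102] [466.8 243.5  29.6 469.5 241.1] 260
scene pink 0.08 [0.401 0.158 0.082] [392.6 162.3  30.6 394.8 160.3] 240
scene yellow 0.08 [0.347 0.055 0.082] [340.2  60.5  31.6 341.8  56.7] 241
scene purple 0.1 [0.511 0.339 0.103] [509.1 341.6  29.4 511.3 339.4] 267
scene mug 0.085 [ 0.551 -0.391  0.038] [ 569.1 -394.2   29.8  556.7 -397.2] 108
scene a 0.023 [0.642 0.131 0.025] [640.4 130.3  32.2 641.8 131. ] 352
scene b 0.023 [0.637 0.046 0.024] [637.2  46.9  30.9 637.2  46.8] 361
scene c 0.023 [ 0.633 -0.038  0.025] [631.1 -37.3  30.8 631.7 -37.3] 371
scene d 0.023 [ 0.627 -0.122  0.025] [ 626.8 -120.7   30.   626.7 -119.7] 284
scene blue 0.048 [0.64  0.202 0.051] [641.9 196.8  31.7 645.3 197.1] 180
scene wblk 0.048 [ 0.617 -0.186  0.05 ] [ 620.2 -190.3   31.1  622.9 -190. ] 204
side black 0.12 [ 0.461 -0.224  0.12 ] [ 463.3 -229.9   
[... 415 characters left out ...]
342.   29.5 504.2 344. ] 774
side mug 0.085 [ 0.592 -0.423  0.063] [ 585.9 -405.5   31.5  588.8 -419.2] 95
side a 0.023 [0.632 0.137 0.023] [635.4 133.5  33.8 635.4 135. ] 528
side b 0.023 [0.631 0.05  0.023] [630.   48.1  33.9 630.5  50.7] 444
side c 0.023 [ 0.626 -0.034  0.023] [626.4 -36.1  34.1 625.1 -33.8] 372
side d 0.023 [ 0.621 -0.117  0.023] [ 619.8 -122.7   35.   620.6 -119.3] 327
side blue 0.048 [0.637 0.202 0.049] [638.5 197.3  30.7 638.  201.6] 276
side wblk 0.048 [ 0.612 -0.182  0.047] [ 616.1 -186.4   30.9  615.1 -186.3] 156
  return _methods._mean(a, axis=axis, dtype=dtype,
  ret = um.true_divide(
m.py:5: RuntimeWarning: Mean of empty slice.
  (x,y),r=cv2.minEnclosingCircle((q*1000).astype(np.float32)); return np.round([x,y,r,*(q.mean(0)*1000)],1),len(q)
```

```bash
python3 -m handwheel '[[0,0,8.9,0.039,0.0404,0,1],[0,0,8.9,0.039,0.0404,0,1],[0,0,8.9,0.039,0.0404,0,1],[0,0,8.9,0.039,0.0404,0,1],[0,0,8.9,0.039,0.0404,0,1],[0,0,8.9,0.039,0.0404,0,1],[0,0,8.9,0.039,0.0404,0,1],[0,0,8.8,0.038,0.0402,0,1],[0,0,0,0,0,0,1],[0,0,0,0,0,0,1]]' 25
cat > wr.py <<'E'
from h import *
import sys
s=sensors.get_state(); c=imaging.read_camera("wrist"); n=sys.argv[1]
cv2.imwrite(f"pics/{n}.png",c["color"][...,::-1])
h,w=c["depth"].shape; f=h/2/np.tan(np.radians(c["vertical_fov"]/2))
v,u=np.mgrid[:h,:w]; a=u-c["cx"]; b=v-c["cy"]; r=np.hypot(a,b)+1e-9; t=r/f
d=c["depth"]; p=np.stack([a/r*np.tan(t)*d,b/r*np.tan(t)*d,d],-1)
T=c["T_tool_cam"]; p=p@T[:3,:3].T+T[:3,3]
P=p@R.from_euler("xyz",s["eef_rot"],degrees=True).as_matrix().T+s["tool_pos"]
np.savez(n+".npz",P=P,C=c["color"],D=d)
print(s["time"],s["tool_pos"],s["eef_rot"],s["joint_pos"].round(1))
E
python3 wr.py w1
```

```text
time: 1.35
tool_pos: [0.465, -0.2311, 0.4043]
eef_rot: [-179.9, -0.0, 86.6]
force: [-0.7, -0.2, 0.9]
grip_width: 0.0919
finger_force: 0.0
1.35 [ 0.46503146 -0.23110166  0.40430643] [-1.79940614e+02 -8.87368435e-04  8.66304341e+01] [-39.8   0.8 100.4  -0.   78.9 -36.4]
```

View pics/w1.png

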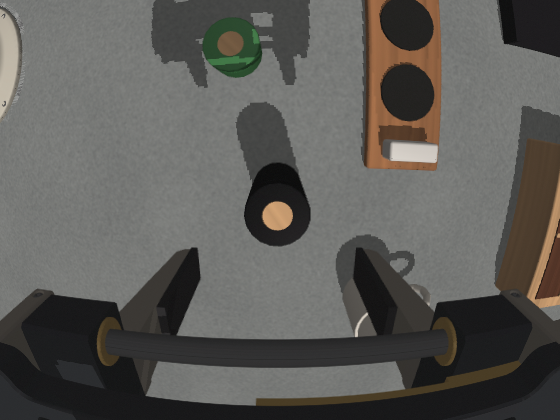

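The wrist view has image right along +x and image up along +y. The black tin's lid is at (277,215) between the open fingers, coaster d at (407,92), c at (407,24), and the green tin's lid at (232,44).

```bash
cat > wm.py <<'E'
import sys,warnings; warnings.simplefilter("ignore")
from m import *
# usage: wm.py file name,u,v[,dark] ...
z=np.load(sys.argv[1]+".npz"); P,C=z["P"],z["C"].astype(int)
for a in sys.argv[2:]:
    k,u,v=a.split(",")[:3]; u=int(u); v=int(v)
    s=np.median(P[v-1:v+2,u-1:u+2].reshape(-1,3),0)
    m=(np.linalg.norm(P[...,:2]-s[:2],axis=-1)<.07)&(abs(P[...,2]-s[2])<.006)&(z["D"]>0)
    if "dark" in a: m&=C.max(-1)<80
    cc=cv2.connectedComponents(m.astype(np.uint8))[1]; m=m&(cc==cc[v,u])
    print(k,s.round(4),*circ(P[m][:,:2]))
E
python3 wm.py w1 black,277,215 green,232,44 d,407,92,dark c,407,24,dark; echo; python3 wm.py scene0 red,298,176; python3 wm.py side0 red,291,241 red,293,238
```

```text
black [ 0.4642 -0.2302  0.1199] [ 464.5 -230.8   28.9  464.5 -229.4] 3403
green [ 0.4297 -0.0711  0.06  ] [428.  -70.1  29.2 428.4 -71. ] 2466
d [ 0.6201 -0.1226  0.0226] [ 623.2 -121.7   35.2  620.7 -122.6] 2382
c [ 0.6265 -0.0401  0.0238] [627.  -38.   34.4 625.8 -39.6] 2155

red [0.4531 0.0621 0.0826] [451.7  63.9  29.4 452.9  62.9] 262
red [0.4443 0.0822 0.08  ] [447.5  64.2  30.2 447.   66.2] 430
red [0.4431 0.0713 0.0796] [447.5  64.2  30.2 447.   66.2] 430
```

```bash
python3 -m handwheel '[[0,0,0,0,0,-0.05,1],[0,0,0,0,0,-0.05,1],[0,0,0,0,0,-0.045,1],[0,0,0,0,0,-0.023,1],[0,0,0,0,0,0,1],[0,0,0,0,0,0,0.4],[0,0,0,0,0,0,0.4],[0,0,0,0,0,0,0.4],[0,0,0,0,0,0,0.4],[0,0,0,0,0,0,0.4]]' 25
```

```text
time: 2.65
tool_pos: [0.4656, -0.2311, 0.2374]
eef_rot: [180.0, 0.0, 86.7]
force: [-1.4, 0.7, 4.9]
grip_width: 0.0577
finger_force: 25.0
```

```bash
python3 -m handwheel '[[0,0,0,0,0,0.03,0.4],[0,0,0,0,0,0.04,0.4],[0,0,0,0.0213,0.0453,0,0.4],[0,0,0,0.0214,0.0454,0,0.4],[0,0,0,0.0214,0.0454,0,0.4],[0,0,0,0.0214,0.0454,0,0.4],[0,0,0,0.0214,0.0454,0,0.4],[0,0,0,0.0213,0.0453,0,0.4],[0,0,0,0.0214,0.0453,0,0.4],[0,0,0,0.0214,0.0453,0,0.4]]'; python3 -m handwheel '[[0,0,0,0,0,-0.02,0.4],[0,0,0,0,0,-0.015,0.4],[0,0,0,0,0,0,0.4]]'
cat > sc.py <<'E'
from h import *
import sys
for n in sys.argv[2:]:
    c=imaging.read_camera(n); cv2.imwrite(f"pics/{n}{sys.argv[1]}.png",c["color"][...,::-1]); np.savez(f"{n}{sys.argv[1]}.npz",P=cloud(c),C=c["color"],D=c["depth"])
E
python3 sc.py 1 scene side; python3 wr.py w2; python3 -c "
import cv2,numpy as np
a=cv2.imread('pics/scene1.png');b=cv2.imread('pics/side1.png');c=cv2.imread('pics/w2.png')
f=lambda i:cv2.resize(i,(400,300))
cv2.imwrite('pics/m1.png',np.vstack([np.hstack([f(a),f(b)]),np.hstack([f(c),f(c)*0])]))"
```

```text
time: 3.9
tool_pos: [0.6365, 0.1336, 0.3056]
eef_rot: [-179.9, 0.0, 86.7]
force: [0.5, -0.8, -1.7]
grip_width: 0.0576
finger_force: 25.0
time: 4.28
tool_pos: [0.635, 0.1308, 0.2687]
eef_rot: [-179.7, 0.0, 86.6]
force: [0.0, -0.3, -2.3]
grip_width: 0.0579
finger_force: 25.0
4.375 [0.63612088 0.13084734 0.27144205] [-1.79951994e+02  9.07683273e-03  8.65901903e+01] [ 1.  27.  85.  -0.  68.1  4.4]
```

View pics/m1.png

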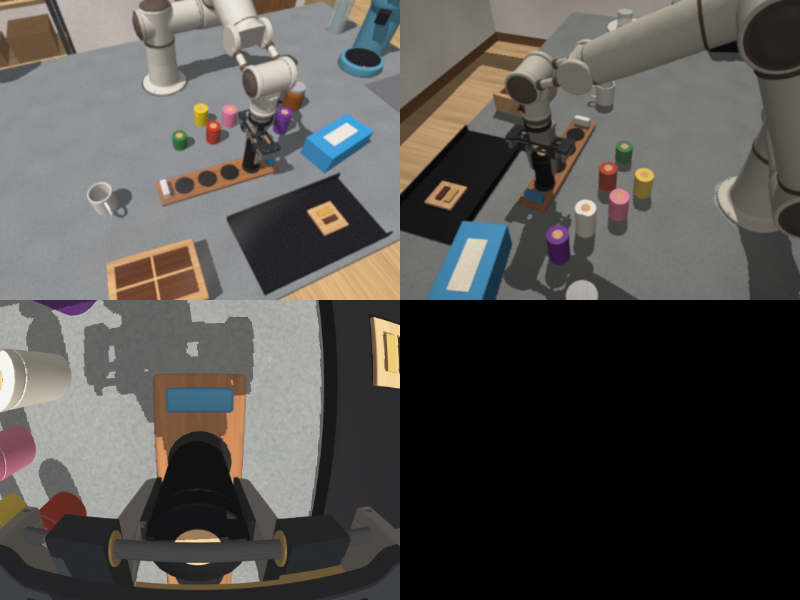

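The montage shows the black tin held just above coaster a, beside the blue block, which is at about (280,140) in the full-size wrist view. I'll check the block's position there.

```bash
python3 wm.py w2 blue,280,140 lid,276,332
python3 - <<'E'
from h import *
z=np.load("w2.npz");P=z["P"];
m=(abs(P[...,2]-.048)<.006)&(np.hypot(P[...,0]-.64,P[...,1]-.2)<.05)
q=(P[m][:,:2]*1000).astype(np.float32); print(len(q),cv2.minAreaRect(q))
E
```

```text
blue [0.6413 0.1994 0.048 ] [640.9 199.5  30.8 640.8 199.4] 3231
lid [0.6351 0.1386 0.1541] [634.9 134.3  28.4 635.8 147.3] 7221
3488 ((639.7684326171875, 181.64791870117188), (57.157657623291016, 60.014617919921875), 86.6735610961914)
```

```bash
python3 -m handwheel '[[0,0,0,0.001,0.0005,-0.005,0.4],[0,0,0,0,0,-0.003,0.4],[0,0,0,0,0,0,0.4],[0,0,0,0,0,-0.0015,0.4],[0,0,0,0,0,0,0.4]]'; python3 -m handwheel '[[0,0,0,0,0,-0.001,0.4],[0,0,0,0,0,0,0.4]]'
```

```text
time: 5.05
tool_pos: [0.6373, 0.1325, 0.2621]
eef_rot: [-180.0, -0.0, 86.7]
force: [1.2, 0.6, -2.1]
grip_width: 0.0578
finger_force: 25.0
time: 5.3
tool_pos: [0.6373, 0.1324, 0.2611]
eef_rot: [-180.0, -0.0, 86.7]
force: [0.2, 0.2, -1.7]
grip_width: 0.058
finger_force: 25.0
```

```bash
python3 -m handwheel '[[0,0,0,0,0,-0.001,0.4],[0,0,0,0,0,0,0.4]]' ; python3 -m handwheel '[[0,0,0,0,0,-0.0007,0.4],[0,0,0,0,0,0,0.4]]'
```

```text
time: 5.55
tool_pos: [0.6374, 0.1325, 0.2605]
eef_rot: [180.0, -0.0, 86.7]
force: [-0.9, 0.2, -0.9]
grip_width: 0.0577
finger_force: 25.0
time: 5.8
tool_pos: [0.6375, 0.1325, 0.2604]
eef_rot: [180.0, 0.0, 86.7]
force: [-3.4, -0.2, 6.0]
grip_width: 0.0578
finger_force: 25.0
```

```bash
python3 -m handwheel '[[0,0,0,0,0,0,0.75],[0,0,0,0,0,0,1],[0,0,0,0,0,0,1],[0,0,0,0,0,0,1],[0,0,0,0,0,0.03,1],[0,0,0,0,0,0.057,1],[0,0,0,0,0,0.057,1],[0,0,0,-0.03,0.02,0,1],[0,0,0,-0.0475,0.03,0,1],[0,0,0,-0.0475,0.03,0,1]]'; python3 -m handwheel '[[0,0,0,-0.0475,0.031,0,1],[0,0,0,0,0,0,1],[0,0,0,0,0,0,1]]'; python3 wr.py w3; python3 sc.py 2 scene
```

```text
time: 7.05
tool_pos: [0.511, 0.213, 0.4036]
eef_rot: [180.0, -0.0, 86.6]
force: [-0.3, 1.2, 0.6]
grip_width: 0.092
finger_force: 0.0
time: 7.42
tool_pos: [0.4653, 0.2432, 0.4038]
eef_rot: [179.9, 0.0, 86.7]
force: [-0.2, 0.4, 0.1]
grip_width: 0.0919
finger_force: 0.0
7.425 [0.4652881  0.24322792 0.40380088] [1.79932098e+02 7.18293894e-03 8.66807178e+01] [14.4  1.7 99.6 -0.  78.7 17.7]
```

View pics/w3.png

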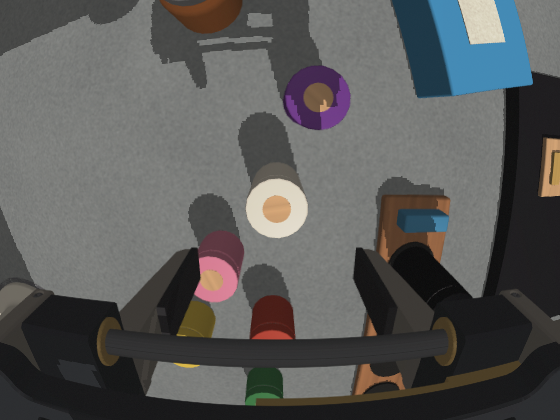

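The wrist view shows the white lid at (277,208) between the fingers, pink at (212,280), purple at (317,97), and the black tin standing on the board at around (430,275).

```bash
python3 wm.py w3 white,277,208 red,272,318 pink,212,280
python3 - <<'E'
import sys,numpy as np
from h import *
z=np.load("scene2.npz");P=z["P"];m=(abs(P[...,2]-.145)<.008)&(np.hypot(P[...,0]-.637,P[...,1]-.132)<.05)
from m import circ
print(circ(P[m][:,:2]))
E
```

```text
white [0.4652 0.2445 0.1005] [464.6 243.8  28.9 464.7 244.9] 2995
red [0.4503 0.0926 0.0555] [448.9  71.4  27.8 449.7  87.4] 256
pink [0.3907 0.1626 0.0802] [389.4 162.7  29.2 394.8 163.7] 1602
(array([638. , 131.4,  31. , 640.3, 130.8]), 390)
```

```bash
python3 -m handwheel '[[0,0,0,0,0.0005,-0.055,1],[0,0,0,0,0,-0.055,1],[0,0,0,0,0,-0.045,1],[0,0,0,0,0,-0.023,1],[0,0,0,0,0,0,1],[0,0,0,0,0,0,0.4],[0,0,0,0,0,0,0.4],[0,0,0,0,0,0,0.4],[0,0,0,0,0,0,0.4],[0,0,0,0,0,0,0.4]]' 25
```

```text
time: 8.78
tool_pos: [0.4652, 0.244, 0.2262]
eef_rot: [179.9, -0.0, 86.7]
force: [-0.4, -0.7, 3.2]
grip_width: 0.0578
finger_force: 25.0
```

```bash
python3 -m handwheel '[[0,0,0,0,0,0.04,0.4],[0,0,0,0,0,0.06,0.4],[0,0,0,0,-0.047,0,0.4],[0,0,0,0,-0.05,0,0.4],[0,0,0,0,-0.05,0,0.4],[0,0,0,0.03,-0.0497,0,0.4],[0,0,0,0.05,0,0,0.4],[0,0,0,0.05,0,0,0.4],[0,0,0,0.0369,0,0,0.4],[0,0,0,0,0,0,0.4]]'; python3 -m handwheel '[[0,0,0,0,0,-0.035,0.4],[0,0,0,0,0,-0.03,0.4],[0,0,0,0,0,-0.006,0.4],[0,0,0,0,0,-0.003,0.4],[0,0,0,0,0,0,0.4],[0,0,0,0,0,0,0.4]]'; python3 wr.py w4
```

```text
time: 10.02
tool_pos: [0.6329, 0.047, 0.3238]
eef_rot: [-179.9, -0.0, 86.7]
force: [-0.9, 0.7, -3.2]
grip_width: 0.0579
finger_force: 25.0
time: 10.78
tool_pos: [0.6322, 0.0472, 0.2529]
eef_rot: [179.9, 0.0, 86.7]
force: [0.2, -0.2, -2.5]
grip_width: 0.0577
finger_force: 25.0
10.775 [0.63218601 0.04718689 0.25288792] [1.79872908e+02 5.70138072e-03 8.66735135e+01] [-6.6 26.2 88.4  0.  65.3 -3.3]
```

```bash
python3 -m handwheel '[[0,0,0,0,0,-0.002,0.4],[0,0,0,0,0,0,0.4]]';  python3 -m handwheel '[[0,0,0,0,0,-0.001,0.4],[0,0,0,0,0,0,0.4]]'; python3 -m handwheel '[[0,0,0,0,0,-0.0008,0.4],[0,0,0,0,0,0,0.4]]'
```

```text
time: 11.08
tool_pos: [0.6317, 0.0472, 0.2494]
eef_rot: [-180.0, 0.0, 86.7]
force: [0.2, -0.6, -3.0]
grip_width: 0.0577
finger_force: 25.0
time: 11.32
tool_pos: [0.6318, 0.0472, 0.2492]
eef_rot: [-180.0, 0.0, 86.7]
force: [-3.6, -0.5, 4.5]
grip_width: 0.0578
finger_force: 25.0
time: 11.58
tool_pos: [0.6318, 0.0472, 0.2492]
eef_rot: [-180.0, 0.0, 86.7]
force: [-6.7, 0.4, 7.9]
grip_width: 0.0578
finger_force: 25.0
```

```bash
python3 -m handwheel '[[0,0,0,0,0,0,0.75],[0,0,0,0,0,0,1],[0,0,0,0,0,0,1],[0,0,0,0,0,0,1],[0,0,0,0,0,0.035,1],[0,0,0,0,0,0.06,1],[0,0,0,0,0,0.06,1],[0,0,0,-0.046,0.0042,0,1],[0,0,0,-0.046,0.0042,0,1],[0,0,0,-0.046,0.0042,0,1]]'; python3 -m handwheel '[[0,0,0,-0.0442,0.0042,0,1],[0,0,0,0,0,0,1],[0,0,0,0,0,0,1]]'; python3 wr.py w5; python3 sc.py 3 scene
```

```text
time: 12.82
tool_pos: [0.4923, 0.0599, 0.4027]
eef_rot: [180.0, -0.0, 86.7]
force: [-0.3, -0.3, 1.2]
grip_width: 0.0919
finger_force: 0.0
time: 13.2
tool_pos: [0.4501, 0.0639, 0.4032]
eef_rot: [179.9, 0.0, 86.7]
force: [0.4, 0.0, 0.6]
grip_width: 0.0919
finger_force: 0.0
13.2 [0.45013453 0.0639146  0.40324033] [1.79900085e+02 7.04315111e-03 8.66671529e+01] [ -7.2  -9.4 110.1  -0.   79.2  -3.9]
```

View pics/w5.png

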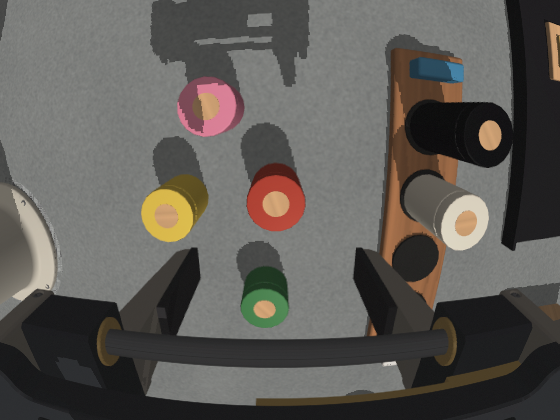

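View pics/scene3.png

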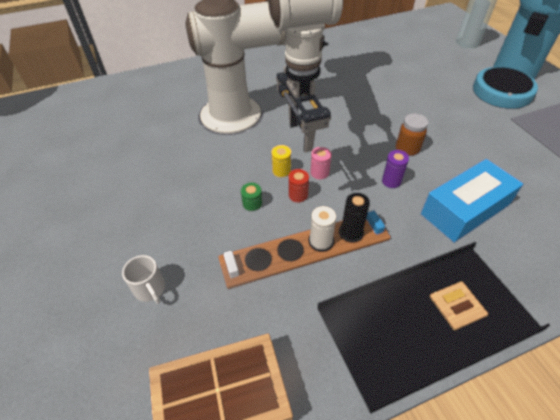

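The scene view shows black and white upright on coasters a (355,220) and b (322,230). In the wrist view the red lid is at (276,204) between the fingers, and the coasters' edges show evenly around the placed tins.

```bash
python3 wm.py w5 red,276,204 white,466,222 black,490,135 green,264,308 blue,437,69 c,416,258,dark
```

```text
red [0.4493 0.0631 0.0805] [448.8  63.9  29.1 449.   65.1] 2656
white [0.6308 0.0473 0.1232] [630.1  46.6  29.3 627.6  48.1] 2209
black [0.6369 0.1323 0.1438] [635.7 132.1  29.3 633.2 132.6] 2717
green [ 0.427  -0.0686  0.0604] [427.4 -69.3  29.2 427.7 -67.3] 1568
blue [0.6339 0.1984 0.0489] [640.7 198.4  31.  638.4 198.6] 904
c [ 0.6264 -0.0362  0.0232] [626.6 -38.1  35.6 625.4 -35.1] 1692
```

```bash
python3 -m handwheel '[[0,0,0,-0.001,0,-0.055,1],[0,0,0,0,0,-0.055,1],[0,0,0,0,0,-0.047,1],[0,0,0,0,0,-0.024,1],[0,0,0,0,0,0,1],[0,0,0,0,0,0,0.4],[0,0,0,0,0,0,0.4],[0,0,0,0,0,0,0.4],[0,0,0,0,0,0,0.4],[0,0,0,0,0,0,0.4]]' 25
```

```text
time: 14.55
tool_pos: [0.4491, 0.064, 0.2225]
eef_rot: [179.9, 0.0, 86.7]
force: [1.3, 0.8, 4.3]
grip_width: 0.0577
finger_force: 25.0
```

```bash
python3 -m handwheel '[[0,0,0,0,0,0.04,0.4],[0,0,0,0,0,0.06,0.4],[0,0,0,0,-0.05,0,0.4],[0,0,0,0.02,-0.0518,0,0.4],[0,0,0,0.05,0,0,0.4],[0,0,0,0.05,0,0,0.4],[0,0,0,0.04,0,0,0.4],[0,0,0,0.0178,0,0,0.4],[0,0,0,0,0,-0.035,0.4],[0,0,0,0,0,-0.03,0.4]]'; python3 -m handwheel '[[0,0,0,0,0,-0.006,0.4],[0,0,0,0,0,-0.003,0.4],[0,0,0,0,0,0,0.4],[0,0,0,0,0,0,0.4]]'
```

```text
time: 15.8
tool_pos: [0.6258, -0.0376, 0.2544]
eef_rot: [-179.8, -0.0, 86.7]
force: [-0.1, -0.3, -3.2]
grip_width: 0.0576
finger_force: 25.0
time: 16.3
tool_pos: [0.6268, -0.0379, 0.2491]
eef_rot: [179.9, 0.0, 86.7]
force: [-0.5, -0.1, -2.4]
grip_width: 0.0576
finger_force: 25.0
```

```bash
python3 -m handwheel '[[0,0,0,0,0,-0.002,0.4],[0,0,0,0,0,0,0.4]]';  python3 -m handwheel '[[0,0,0,0,0,-0.001,0.4],[0,0,0,0,0,0,0.4]]'; python3 -m handwheel '[[0,0,0,0,0,-0.0006,0.4],[0,0,0,0,0,0,0.4]]'
```

```text
time: 16.55
tool_pos: [0.6263, -0.0378, 0.2458]
eef_rot: [-180.0, 0.0, 86.7]
force: [-0.9, -1.0, -3.2]
grip_width: 0.0574
finger_force: 25.0
time: 16.8
tool_pos: [0.6264, -0.0378, 0.2455]
eef_rot: [-180.0, 0.0, 86.7]
force: [-2.8, 0.7, 4.8]
grip_width: 0.0576
finger_force: 25.0
time: 17.05
tool_pos: [0.6265, -0.0378, 0.2454]
eef_rot: [-180.0, 0.0, 86.7]
force: [-5.5, -0.3, 7.9]
grip_width: 0.0578
finger_force: 25.0
```

```bash
python3 -m handwheel '[[0,0,0,0,0,0,0.75],[0,0,0,0,0,0,1],[0,0,0,0,0,0,1],[0,0,0,0,0,0,1],[0,0,0,0,0,0.035,1],[0,0,0,0,0,0.06,1],[0,0,0,0,0,0.06,1],[0,0,0,-0.05,-0.008,0,1],[0,0,0,-0.05,-0.008,0,1],[0,0,0,-0.05,-0.008,0,1]]'; python3 -m handwheel '[[0,0,0,-0.0488,-0.008,0,1],[0,0,0,0,0,0,1],[0,0,0,0,0,0,1]]'; python3 wr.py w6
```

```text
time: 18.3
tool_pos: [0.4749, -0.0619, 0.3992]
eef_rot: [180.0, 0.0, 86.7]
force: [-0.8, -0.9, 0.0]
grip_width: 0.0922
finger_force: 0.0
time: 18.68
tool_pos: [0.4279, -0.0699, 0.3996]
eef_rot: [179.9, 0.0, 86.7]
force: [0.4, -0.3, 0.3]
grip_width: 0.0916
finger_force: 0.0
18.675 [ 0.42791655 -0.06991155  0.39961375] [1.79905631e+02 2.37797749e-02 8.66523211e+01] [-25.3 -12.7 113.3   0.   79.3 -22. ]
```

View pics/w6.png

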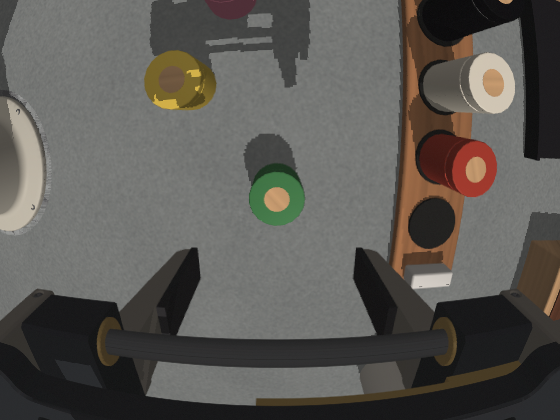

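The green lid is at (277,199) between the fingers, and red stands on c with its lid at (475,168). Coaster d is free at (432,223).

```bash
python3 wm.py w6 green,277,199 d,432,223,dark red,475,168 white,493,83; python3 -m handwheel '[[0,0,0,0,0,-0.058,1],[0,0,0,0,0,-0.058,1],[0,0,0,0,0,-0.05,1],[0,0,0,0,0,-0.028,1],[0,0,0,0,0,0,1],[0,0,0,0,0,0,0.4],[0,0,0,0,0,0,0.4],[0,0,0,0,0,0,0.4],[0,0,0,0,0,0,0.4],[0,0,0,0,0,0,0.4]]' 25
```

```text
green [ 0.4281 -0.07    0.0601] [427.6 -69.6  29.  427.7 -68.7] 2431
d [ 0.6209 -0.1215  0.023 ] [ 624.1 -121.6   36.2  619.9 -120.9] 1877
red [ 0.6244 -0.0373  0.1035] [624.8 -38.3  29.2 622.2 -37.5] 2136
white [0.6308 0.0457 0.1233] [630.5  45.8  29.8 627.5  45.8] 2375
time: 19.98
tool_pos: [0.428, -0.07, 0.2059]
eef_rot: [179.9, 0.0, 86.7]
force: [-0.3, 0.5, 5.9]
grip_width: 0.0573
finger_force: 25.0
```

```bash
python3 -m handwheel '[[0,0,0,0,0,0.04,0.4],[0,0,0,0,0,0.04,0.4],[0,0,0,0.02,-0.0524,0,0.4],[0,0,0,0.05,0,0,0.4],[0,0,0,0.05,0,0,0.4],[0,0,0,0.05,0,0,0.4],[0,0,0,0.0237,0,0,0.4],[0,0,0,0,0,0,0.4],[0,0,0,0,0,-0.03,0.4],[0,0,0,0,0,-0.018,0.4]]'; python3 -m handwheel '[[0,0,0,0,0,-0.004,0.4],[0,0,0,0,0,-0.002,0.4],[0,0,0,0,0,0,0.4],[0,0,0,0,0,0,0.4]]'
```

```text
time: 21.22
tool_pos: [0.6197, -0.1219, 0.2351]
eef_rot: [-179.8, -0.1, 86.7]
force: [-0.7, 0.2, -1.1]
grip_width: 0.058
finger_force: 25.0
time: 21.72
tool_pos: [0.6216, -0.1223, 0.232]
eef_rot: [179.9, 0.0, 86.7]
force: [0.4, 0.1, -0.4]
grip_width: 0.058
finger_force: 25.0
```

```bash
python3 -m handwheel '[[0,0,0,0,0,-0.0015,0.4],[0,0,0,0,0,0,0.4]]';  python3 -m handwheel '[[0,0,0,0,0,-0.001,0.4],[0,0,0,0,0,0,0.4]]'; python3 -m handwheel '[[0,0,0,0,0,-0.0006,0.4],[0,0,0,0,0,0,0.4]]'
```

```text
time: 21.98
tool_pos: [0.6212, -0.1221, 0.2296]
eef_rot: [-180.0, -0.0, 86.7]
force: [0.2, -0.0, -1.8]
grip_width: 0.0574
finger_force: 25.0
time: 22.22
tool_pos: [0.6213, -0.1222, 0.229]
eef_rot: [180.0, 0.0, 86.7]
force: [-1.0, 0.6, 1.1]
grip_width: 0.0577
finger_force: 25.0
time: 22.48
tool_pos: [0.6214, -0.1222, 0.2289]
eef_rot: [180.0, 0.0, 86.7]
force: [-3.4, 1.0, 7.2]
grip_width: 0.0576
finger_force: 25.0
```

```bash
python3 -m handwheel '[[0,0,0,0,0,0,0.75],[0,0,0,0,0,0,1],[0,0,0,0,0,0,1],[0,0,0,0,0,0,1],[0,0,0,0,0,0.035,1],[0,0,0,0,0,0.06,1],[0,0,0,0,0,0.06,1],[0,0,0,0,0,0.06,1],[0,0,0,0,-0.0001,0.03,1],[0,0,0,-0.04,0.04,0,1]]'; python3 -m handwheel '[[0,0,0,-0.05,0,0,1],[0,0,0,-0.05,0,0,1],[0,0,0,0,0,0,1],[0,0,0,0,0,0,1]]'; python3 wr.py w7; python3 sc.py 9 scene side; python3 -c "
import cv2,numpy as np
f=lambda i:cv2.resize(cv2.imread('pics/'+i),(400,300))
cv2.imwrite('pics/m9.png',np.vstack([np.hstack([f('scene9.png'),f('side9.png')]),np.hstack([f('w7.png'),f('w7.png')*0])]))"
```

```text
time: 23.72
tool_pos: [0.5824, -0.0839, 0.4761]
eef_rot: [179.6, 0.1, 86.5]
force: [-0.1, 0.7, 0.4]
grip_width: 0.0919
finger_force: 0.0
time: 24.22
tool_pos: [0.4815, -0.0824, 0.4735]
eef_rot: [179.9, 0.0, 86.7]
force: [0.2, 0.5, 0.5]
grip_width: 0.0918
finger_force: 0.0
24.225 [ 0.4815277  -0.08241515  0.47347011] [1.79916999e+02 2.12387146e-02 8.66566122e+01] [-23.9  -6.3  99.4   0.   86.8 -20.6]
```

View pics/m9.png

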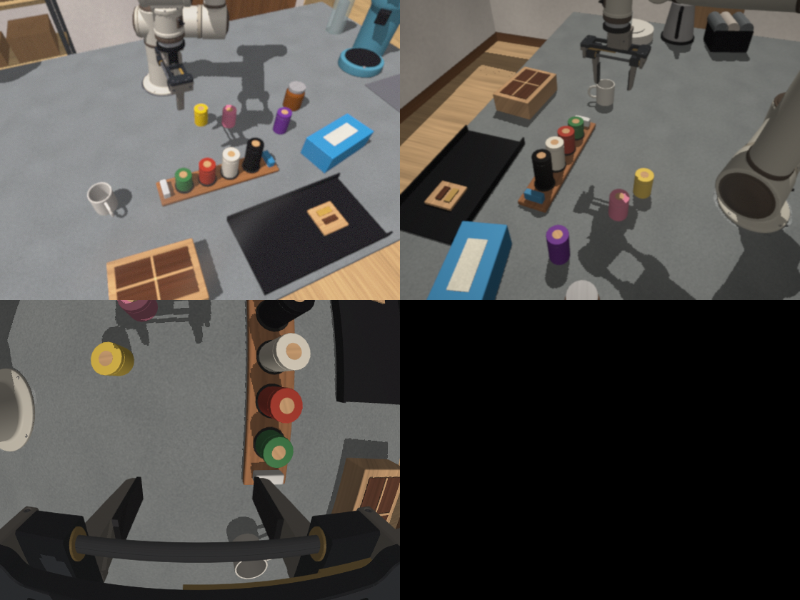

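All four tins stand upright in the order black, white, red, green from the blue block, with the lids in the wrist view at about (411,73), (401,148) and (389,213) for white, red and green. The mug hasn't moved. One last numeric check on centring.

```bash
python3 wm.py w7 white,411,73 red,401,148 green,389,213; for n in scene side; do echo $n; python3 - $n <<'E'
import sys; from m import *
P=np.load(sys.argv[1]+"9.npz")["P"]
for k,x,y,h in [("a",.637,.132,.143),("b",.632,.0473,.123),("c",.627,-.0376,.103),("d",.622,-.1224,.083)]:
    m=(abs(P[...,2]-h)<.007)&(np.hypot(P[...,0]-x,P[...,1]-y)<.04); print(k,*circ(P[m][:,:2]))
E
done
```

```text
white [0.6305 0.0447 0.1241] [630.5  46.4  29.3 629.   45.9] 2026
red [ 0.6251 -0.0386  0.1035] [625.  -38.2  29.2 623.5 -37.7] 1828
green [ 0.6191 -0.1216  0.0835] [ 619.8 -122.1   29.2  618.6 -120.9] 1505
scene
a [636.8 132.9  31.  640.5 130.5] 395
b [631.6  45.5  30.  635.   45.3] 402
c [626.2 -37.8  30.4 629.7 -39. ] 413
d [ 622.6 -121.8   29.8  624.7 -122.7] 420
side
a [635.1 132.3  29.4 633.6 135.4] 467
b [629.8  45.4  31.5 628.1  49.6] 394
c [623.6 -36.8  30.5 622.6 -34.8] 332
d [ 619.5 -123.4   31.5  617.4 -118.8] 288
```

Run:
```python
from h import *
for n in ["scene0","side0","w1","w6"]:
    z=np.load(n+".npz");P=z["P"];C=z["C"].astype(int)
    for lo,hi,t in [(.012,.030,"board"),]:
        m=(P[...,2]>lo)&(P[...,2]<hi)&(abs(P[...,0]-.63)<.08)&(abs(P[...,1])<.24)&(C[...,0]>C[...,2]+30)
        # centreline x at the coasters' y
        out=[]
        for y in (.1321,.0473,-.0376,-.1224):
            q=P[m&(abs(P[...,1]-y)<.02)][:,0]
            if len(q)>60: out.append((np.percentile(q,[1,99])*1000).round(1).tolist()+[round(500*np.percentile(q,[1,99]).sum(),1)])
            else: out.append(None)
        print(n,out)
```

```text
scene0 [[592.6, 687.1, np.float64(639.8)], [587.3, 682.6, np.float64(635.0)], [582.0, 677.1, np.float64(629.6)], [577.2, 672.6, np.float64(624.9)]]
side0 [[587.0, 681.3, np.float64(634.2)], [582.5, 677.4, np.float64(629.9)], [577.6, 672.3, np.float64(625.0)], [572.8, 666.1, np.float64(619.5)]]
w1 [None, None, [579.1, 673.8, np.float64(626.5)], [574.5, 668.1, np.float64(621.3)]]
w6 [[588.6, 681.3, np.float64(634.9)], [583.9, 602.7, np.float64(593.3)], [578.6, 603.0, np.float64(590.8)], [573.8, 668.2, np.float64(621.0)]]
```

```bash
python3 -c "
from station import robot; print(robot.finish_job())"
```

```text
the job is handed in; nothing more can be done
None
```

The job is handed in: black, white, red and green stand upright on coasters a to d, tallest beside the light-blue block, each about 1–3 mm off centre by the cameras, all released at about 24 s of robot time, with the mug and look-alikes untouched.

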